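Gauge a tap collar and set the portion gate

TASK

Take the white tap collar that stands on the cork pad, lower it (do not drop it) over the stepped steel gauge until it stops, let go and leave it there, and read which step it stopped at: the top step is one, the middle two, the bottom three. Then guide the portion lever out of its park position through the zigzag gate into the slot of that number and let go. Leave the spare collars in the steel tray, and the cups, bottle and limes, where they are.

Things in the scene. Friction and masses are not known exactly. Their poses are not given: they have to be found in the camera images.
- collar_a_mid (a point): one of three white plastic tap collars: upright tubes, 58 mm outside, 60 mm tall, open at both ends, 0.05 to 0.27 kg, alike outside. Bores 24, 36 and 48 mm; not told which collar has which: gauge it. Point: centre of the tube, half-way up; z its axis. One stands on the pad, two in the tray, drawn anew each time
- collar_b_mid (a point): as collar_a_mid, another of the three collars
- collar_c_mid (a point): as collar_a_mid, another of the three collars
- pad: square cork pad, 110 mm by 110 mm, 5 mm thick, fixed; origin at the centre of its underside. The collar to gauge stands within about 15 mm of its centre.
- tray: low open steel tray, 110 mm (x) by 200 mm (y), 25 mm high, floor 5 mm thick, fixed; origin at the centre of its underside. Holds the two spare collars.
- gauge: fixed upright steel gauge tapering upward in 3 steps, 114 mm high, black plinth 90 mm across, 15 high; z its axis, origin centre of underside. Diameters foot to top: below step three 56; above step three 45 to 42; above two 33 to 30; above one 21 to 17, then a nose of 8. Bore 24 stops at step one, 36 at two, 48 at three. Dark lines above each shoulder count it: one, two, three
- step_1 (a point): centre of the gauge's top shoulder (step one), 89 mm above the table. A collar that stops here has its lower end flat on the shoulder, its centre 30 mm above this point
- step_2 (a point): the same for the middle shoulder (step two), 67 mm above the table
- step_3 (a point): the same for the lowest shoulder (step three), 45 mm above the table
- gauge_tip (a point): tip of the gauge on its axis, 114 mm above the table
- lever_grip (a point): centre of the lever's black grip, an upright cylinder 24 mm across, 45 mm high, top 140 mm above the table. The lever stays upright and slides level, with about 1 N of friction plus light damping, and stays where it is left. It starts in the first channel, 0 to 20 mm from the park point towards corner_1
- lever_foot (a point): the point of the lever's axis at the gate plate's top, 57 mm below lever_grip; compare it with the slot points. The stem here is 10 mm thick.
- park (a point): park end of the zigzag channel, in the top face of the selector: fixed black box 120 mm (x) by 170 mm (y) with a steel gate plate, 60 mm high; this point has the box's axes. Channel 18 mm wide, rigid walls, straight pieces park, corner_1, slot_1, corner_2, slot_2, corner_3, slot_3: by turns 30 mm to +y and 24 mm across (+x, -x, +x)
- corner_1 (a point): bend of the channel just before slot 1, same y in the box as that slot, on the other side of the gate; top face of the plate, 60 mm above the table
- slot_1 (a point): slot 1, marked beside it on the plate with one pip: the bend of the channel on the +x side; the point is where the lever's axis stands when it is in the slot; 60 mm above the table
- corner_2 (a point): bend of the channel just before slot 2, same y in the box as that slot, on the other side of the gate; top face of the plate, 60 mm above the table
- slot_2 (a point): slot 2, marked beside it on the plate with two pips: the bend of the channel on the -x side; the point is where the lever's axis stands when it is in the slot; 60 mm above the table
- corner_3 (a point): bend of the channel just before slot 3, same y in the box as that slot, on the other side of the gate; top face of the plate, 60 mm above the table
- slot_3 (a point): slot 3, marked beside it on the plate with three pips: the bend and end of the channel on the +x side; the point is where the lever's axis stands when it is in the slot; 60 mm above the table
- cups: stack of clear plastic cups, 72 mm across, 150 mm tall, loose; origin at the centre of its underside; a bystander
- syrup: white bottle, 68 mm across, 190 mm tall, loose; origin at the centre of its underside; a bystander
- limes: wooden bowl of limes, 190 mm across, 115 mm tall, loose; origin at the centre of its underside; a bystander
Things that resemble listed ones, but are neither listed nor needed, are in the scene too. What is shaped like the part that bears lever_grip but blue or purple is not meant.

How it is judged:
By the outcome, as a careful person would: the job done as asked, in the order asked, and still so for the second after the job is handed in, with the robot touching nothing.
It also fails if it takes over 56 s, if anything falls off the work surface, if the arm or the gripper's body presses on something with over 40 N, if the wrist force passes 120 N, or if a joint passes its speed limit or range.

ROBOT

A 6-joint arm with a two-finger parallel gripper is mounted at the origin on the work surface. World frame = base frame: x ahead of the robot, y to its left, z up, the work surface at z = 0. Lengths are in m, angles in rad, forces in N, time in s.
With the tool pointing down it reaches from about 0.275 to 1 m from the base axis. Payload 8.4 kg.
Tool frame: the origin (TCP) lies on the centre line of the jaws, within the pads' length; the fingertips stand 17 mm ahead of it and the grasp point (between the pads) lies 2 mm behind it (bot.tcp_to_tips is the y of the fingertips in the tool frame, in m); y points along the fingers, z is the direction in which the jaws open and shut, and the axes are right-handed (so a half turn about y gives the same grasp; the last joint's range is limited). The gripper opens to 85 mm and grips with 20 to 120 N. Pads are 22 mm wide; open, the fingers measure 114 mm over their backs; the gripper's body (76 mm by 85 mm) begins 54 mm behind the grasp point. The pads swing forward as they close: fully open they stand 13 mm farther back than shut.
Start: joints at [-1.225, 0.353, 1.633, -0, 1.155, -0.002], TCP at [0.213, -0.588, 0.215] pointing down, gripper open.
Joint ranges: [-2.63, 2.63], [-0.92, 2.1], [0.06, 2.66], [-1.3, 4.44], [0, 2.69], [-3.02, 3.02]. Speed limits (rad/s): [2.22, 2.22, 2.79, 3.14, 3.14, 3.14].

INTERFACE

Orientations are given as a unit quaternion [x, y, z, w].
In Python, from workcell import bot, hand, kinematics, get_obs, vision, hand_in gives the robot as it stands. The module is installed in compiled form; this text tells all that it offers. Calls block until the motion is done:
- bot.reach(position, orientation): joint-space move of the TCP to a pose.
- bot.servo_line(position, ori=None, velocity=0.15): straight line of the TCP; ori=None keeps the orientation; velocity is the mean speed in m/s.
- bot.goto_joints(angles): joint-space move.
- hand.move_gripper(opening, strength=None): finger opening in m; strength is the grip in N (None keeps the last); returns when the fingers have stopped.
- bot.dwell(seconds).
- kinematics.solve_ik(position, orientation): joint angles nearest the present ones, or None.
- get_obs(): the state.
- vision.read_camera(name): name is "scene" or "top" or "wrist"; returns a dict with "frame" (480x640x3 uint8, red, green, blue), "intrinsics" (3x3 intrinsics, pixels), "view" (4x4, takes a point from world to camera coordinates). Camera axes: x right, y down, z forward; pixel columns grow to the right and rows downward; lengths in m; the calibration is good to about 2 mm. A picture is of the moment at which its call begins. There is no depth.
A pose or a line that the arm cannot do raises bot.IKError and nothing moves.
- hand_in(): hands the job in, once; it reports no verdict.
The state is a dict: "time_s": time; "joint_pos": joint angles; "joint_vel": joint speeds; "joint_efforts": joint torques, N m; "position": TCP position; "orientation": TCP orientation; "wrist_force": force on the tool from outside, world axes, zero at the start; "ft_torque": the same for the moment, N m; "gripper_width": finger opening in m.
Only numpy, scipy, OpenCV 4.12 (cv2) and the standard library are available. Lean on these libraries where they do the work, as an engineer would, in place of code of your own. Each camera call takes 0.05 s, during which the arm holds its last target. There are 200 camera calls.

## Working session

There is one attempt and no reset: what is moved stays moved. The work goes in short steps, each a Python script; the robot and the scene stay as the last script left them, time stands still between calls to the robot, and variables do not carry over. Pictures are saved under pics/ and viewed, about 8 in all and at most 12, crops included, and the job is handed in when it is done.

```bash
mkdir -p pics; cat > h.py <<'E'
import numpy as np, cv2
from workcell import bot, hand, kinematics, get_obs, vision, hand_in
def snap(n,f=None):
    d=vision.read_camera(n)
    if f: cv2.imwrite('pics/'+f,d['frame'][:,:,::-1]); np.savez('pics/'+f+'.npz',K=d['intrinsics'],V=d['view'],F=d['frame'])
    return d['frame'],np.array(d['intrinsics']),np.array(d['view'])
def load(f):
    z=np.load('pics/'+f+'.npz'); return z['F'],z['K'],z['V']
def ray(K,V,uv):
    d=V[:3,:3].T@np.linalg.inv(K)@np.array([uv[0],uv[1],1.]); return -V[:3,:3].T@V[:3,3],d/np.linalg.norm(d)
def onz(K,V,uv,z):
    c,d=ray(K,V,uv); return c+d*(z-c[2])/d[2]
def proj(K,V,p):
    q=K@(V[:3,:3]@np.asarray(p,float)+V[:3,3]); return q[:2]/q[2]
E
python3 - <<'E'
from h import *
for n in('scene','top','wrist'):
    F,K,V=snap(n,n+'0.png'); print(n,K[0,0],(-V[:3,:3].T@V[:3,3]).round(3),V[2,:3].round(3))
o=get_obs();print(o['time_s'],o['orientation'],o['gripper_width'],bot.tcp_to_tips)
E
```

```text
scene 465.4818002783075 [1.296 0.334 0.889] [-0.671 -0.289 -0.683]
top 472.5427718086645 [ 0.417 -0.012  1.57 ] [ 0.079 -0.009 -0.997]
wrist 337.8296607142922 [ 0.282 -0.563  0.374] [-0.27  -0.097 -0.958]
0.15 [-0.1224076   0.69682479 -0.69605993  0.12227906] 0.08560626394261522 0.017
```

View pics/scene0.png

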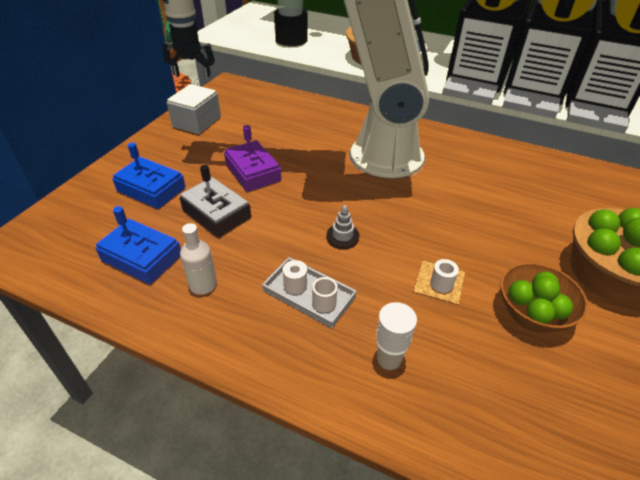

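View pics/top0.png

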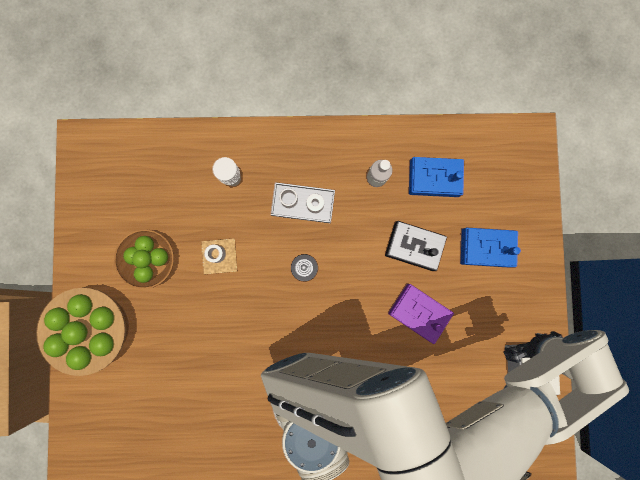

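The scene shows the white collar on the cork pad at scene (445,275) / top (214,254). The spares are in the tray at top (289,198) and (315,202). Other white things are the cups (226,170) and the bottle (380,172). The lever candidates are the black grip on the steel plate at top (430,251), and the blue (455,176), blue (510,250) and purple (435,325) look-alikes. I choose the black one. Gauge at top (304,267).

```bash
cat > m.py <<'E'
from h import *
F,K,V=load('top0.png'); Fs,Ks,Vs=load('scene0.png')
def crop(F,x,y,w,h,s): return cv2.resize(F[y:y+h,x:x+w],None,fx=s,fy=s,interpolation=cv2.INTER_CUBIC)
a=crop(F,380,215,75,60,5); b=crop(F,195,230,75,60,5); c=crop(Fs,170,160,100,80,4)[:300,:375]; d=crop(F,275,240,75,60,5)
def fit(im,w=375,h=300):
    o=np.zeros((h,w,3),np.uint8);o[:im.shape[0],:im.shape[1]]=im[:h,:w];return o
im=np.vstack([np.hstack([fit(a),fit(b)]),np.hstack([fit(c),fit(d)])])
cv2.imwrite('pics/comp.png',im[:,:,::-1])
hsv=cv2.cvtColor(F,cv2.COLOR_RGB2HSV)
def blobs(mask,x,y,w,h):
    m=np.zeros(mask.shape,np.uint8); m[y:y+h,x:x+w]=mask[y:y+h,x:x+w]*255
    cs,_=cv2.findContours(m,cv2.RETR_EXTERNAL,cv2.CHAIN_APPROX_NONE); return max(cs,key=cv2.contourArea)
# plate
wood=(hsv[...,1]>110)&(hsv[...,2]>60)
gr=(hsv[...,1]<70)&(hsv[...,2]>110)
r=cv2.minAreaRect(blobs(gr,380,215,75,60)); bx=cv2.boxPoints(r); print('plate',r,[onz(K,V,p,.06).round(3) for p in bx])
cc=blobs(gr,198,235,35,35); (u,v),rad=cv2.minEnclosingCircle(cc); print('collar',u,v,rad,cv2.boundingRect(cc),onz(K,V,(u,v),.065),rad*2/K[0,0]*1.5)
cg=blobs(~wood,280,245,50,50);e=cv2.minEnclosingCircle(cg);print('gauge base',e,onz(K,V,e[0],.015))
dk=(hsv[...,2]<60); 
ct=blobs(gr,262,175,80,55);r=cv2.minAreaRect(ct);print('tray',[onz(K,V,p,.025).round(3) for p in cv2.boxPoints(r)])
E
python3 m.py
```

```text
plate ((417.22491455078125, 245.2908477783203), (51.427955627441406, 34.502296447753906), 17.592426300048828) [array([ 0.47, -0.25,  0.06]), array([ 0.576, -0.286,  0.06 ]), array([ 0.523, -0.442,  0.06 ]), array([ 0.418, -0.405,  0.06 ])]
collar 214.27499389648438 253.31875610351562 10.411741256713867 (204, 244, 21, 19) [0.48177695 0.3026576  0.065     ] 0.06610031013825123
gauge base ((303.81219482421875, 267.3197937011719), 13.570382118225098) [0.43286914 0.01971803 0.015     ]
tray [array([0.606, 0.128, 0.025]), array([0.716, 0.113, 0.025]), array([ 0.688, -0.086,  0.025]), array([ 0.577, -0.07 ,  0.025])]
```

View pics/comp.png

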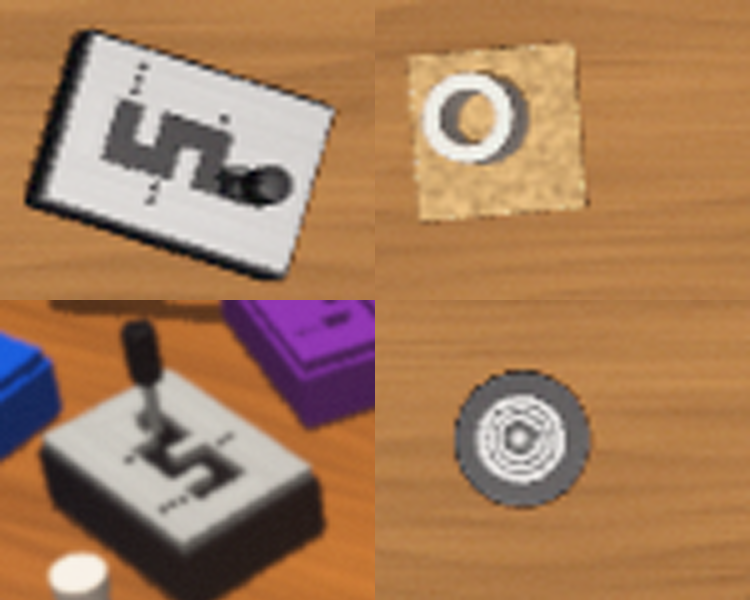

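Composite crop: the top left and bottom left panels show the steel-plate selector with the black grip at the -y (park) end. The pips are visible: 1 at top px ≈(425,239), 2 at ≈(411,254), 3 at ≈(408,229). The choice is confirmed. The collar ring is at top (213.7,253.6) and the gauge rings at (304,267.6). Next I move, taking near views over the selector, gauge and pad on the way.

```bash
cat >> h.py <<'E'
from scipy.spatial.transform import Rotation as R
def down(t):
    c,s=np.cos(t),np.sin(t); return R.from_matrix(np.array([[s,0,c],[-c,0,s],[0,-1,0]])).as_quat()
def yaw():
    z=R.from_quat(get_obs()['orientation']).as_matrix()[:,2]; return np.arctan2(z[1],z[0])
E
python3 - <<'E'
from h import *
o=get_obs(); t0=yaw()-np.arctan2(o['position'][1],o['position'][0]); print('t0',t0)
for nm,p,z in(('sel',(.497,-.346),.30),('gau',(.432,.019),.30),('pad',(.481,.303),.25)):
    a=np.arctan2(p[1],p[0]); r=np.hypot(*p)-.06
    bot.reach([r*np.cos(a),r*np.sin(a),z],down(a+t0)); snap('wrist','w_'+nm+'.png'); print(nm,get_obs()['time_s'],get_obs()['joint_pos'][5])
ims=[load('w_'+n+'.png')[0] for n in('sel','gau','pad')]
h=[cv2.resize(i,(400,300),interpolation=cv2.INTER_AREA) for i in ims]
cv2.imwrite('pics/wc.png',np.vstack([np.hstack(h[:2]),np.hstack([h[2],h[2]*0])])[:,:,::-1])
E
```

```text
t0 6.06770684141722e-07
sel 1.5917 -0.002737002992063647
gau 2.9167 -0.003998367545599694
pad 4.0 -0.002924156677409851
```

View pics/wc.png

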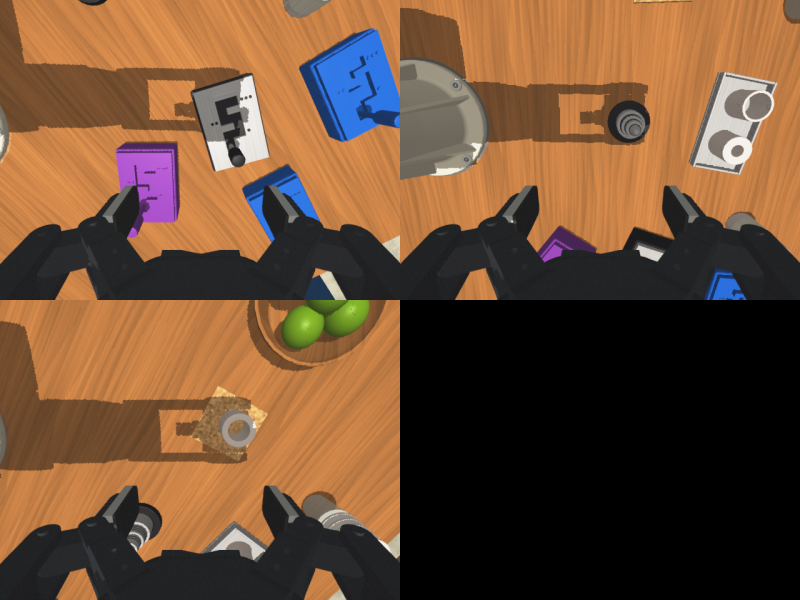

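Wrist views (shown at 0.625 scale): selector at (230,120), the gauge's rings at (629,124), collar ring at (239,428). I'll extract them at full resolution.

```bash
cat > m2.py <<'E'
from h import *
F,K,V=load('w_sel.png'); a=cv2.resize(F[110:280,295:435],None,fx=3.5,fy=3.5,interpolation=cv2.INTER_CUBIC)
Fg,Kg,Vg=load('w_gau.png'); g=cv2.resize(Fg[150:240,320:410],(297,297),interpolation=cv2.INTER_CUBIC)
Fp,Kp,Vp=load('w_pad.png'); p=cv2.resize(Fp[160:250,335:425],(297,297),interpolation=cv2.INTER_CUBIC)
im=np.hstack([a,np.vstack([g,p])[:595]]) if False else None
o=np.zeros((597,800,3),np.uint8);o[:595,:490]=a;o[:297,500:797]=g;o[299:596,500:797]=p
cv2.imwrite('pics/c2.png',o[:,:,::-1])
# collar ring: bright low-sat in pad image
hsv=cv2.cvtColor(Fp,cv2.COLOR_RGB2HSV); m=np.zeros(Fp.shape[:2],np.uint8); m[160:250,335:425]=((hsv[...,1]<60)&(hsv[...,2]>90))[160:250,335:425]*255
cs,_=cv2.findContours(m,cv2.RETR_EXTERNAL,cv2.CHAIN_APPROX_NONE);c=max(cs,key=cv2.contourArea);e=cv2.fitEllipse(c);print('collar',e,onz(Kp,Vp,e[0],.065))
Ft,Kt,Vt=load('top0.png'); print('top-> collar',onz(Kt,Vt,(213.6,253.6),.065),'tip',onz(Kt,Vt,(304,267.5),.114))
for z,nm in((.015,'plinth'),(.089,'s1'),(.114,'tip')): print(nm,proj(Kg,Vg,(.433,.0195,z)),'crop',(proj(Kg,Vg,(.433,.0195,z))-[320,150])*3.3+[500,0])
# expected base from selector estimate
c=np.array([.497,-.346]);print('plate centre px crop',(proj(K,V,(*c,.06))-[295,110])*3.5)
E
python3 m2.py
```

```text
collar ((379.4539794921875, 205.25973510742188), (54.63243865966797, 61.252445220947266), 136.82022094726562) [0.47863168 0.30726917 0.065     ]
top-> collar [0.48091963 0.30480047 0.065     ] tip [0.43130109 0.0171323  0.114     ]
plinth [366.04647218 194.45375302] crop [651.95335821 146.69738498]
s1 [374.64077274 205.12139061] crop [680.31455003 181.900589  ]
tip [378.32803746 209.69819165] crop [692.48252362 197.00403246]
plate centre px crop [264.16014532 318.47352788]
```

View pics/c2.png

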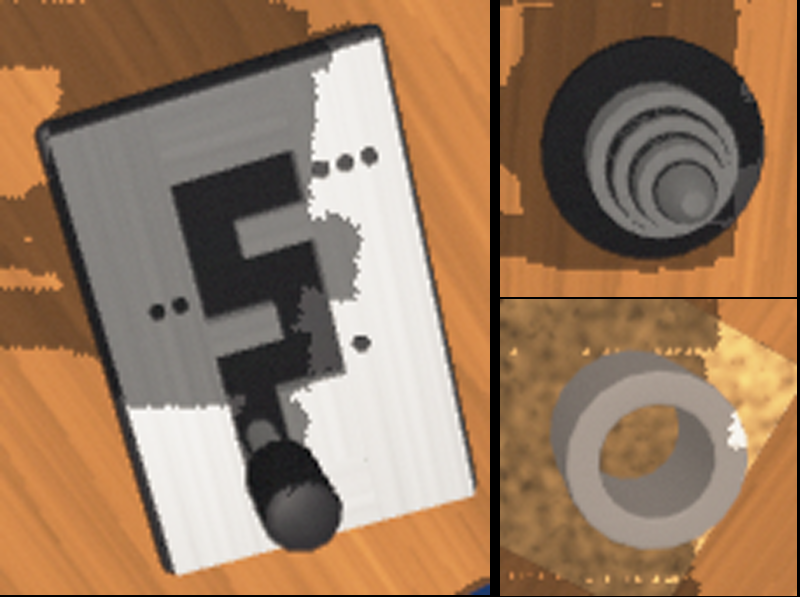

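Crop: channel outline corners are clear. The grip top is at (305,515) and the stem enters the plate at (262,433). The gauge rings are at (692,201). The collar rim centre is at (656,460), and the bore/outside ratio of about 0.64 suggests 36 mm. I'll fit the gate, then grasp.

```bash
cat > gate.py <<'E'
from h import *
F,K,V=load('w_sel.png')
cor=[((-9,99),(172,187)),((33,99),(297,152)),((33,81),(309,200)),((9,81),(233,220)),((9,69),(245,258)),((33,69),(316,240)),((33,21),(344,372)),((9,21),(278,388)),((15,39),(283,340)),((15,51),(275,302)),((-9,51),(205,318)),((-9,39),(217,357))]
A=np.array([c[0] for c in cor])/1000.; B=np.array([onz(K,V,(c[1][0]/3.5+295,c[1][1]/3.5+110),.06)[:2] for c in cor])
a,b=A.mean(0),B.mean(0); H=(A-a).T@(B-b); U,S,W=np.linalg.svd(H); Rm=W.T@np.diag([1,np.linalg.det(W.T@U.T)])@U.T
res=np.linalg.norm((A-a)@Rm.T+b-B,axis=1)
def G(x,y): return Rm@(np.array([x,y])/1000.-a)+b
gy=np.arctan2(Rm[1,0],Rm[0,0])
grip=onz(K,V,(305/3.5+295,515/3.5+110),.14)
tocrop=lambda p,z:((proj(K,V,(*p,z))-[295,110])*3.5).round()
if __name__=='__main__':
    print('scale',np.sqrt(((B-b)**2).sum()/((A-a)**2).sum()),'res mm',(res*1e3).round(1),'yaw deg',np.degrees(gy),'park',G(0,0),'slot3',G(24,90))
    print('grip',grip,'in gate mm',(Rm.T@(grip[:2]-b)+a)*1e3, 'plate corner crop',(onz(K,V,(173/3.5+295,574/3.5+110),.06)))
    Fg,Kg,Vg=load('w_gau.png'); f=lambda x,y:((x-500)/3.3+320,y/3.3+150)
    print('tip',onz(Kg,Vg,f(692,201),.114),'s1',onz(Kg,Vg,f(684,193),.089),'plinth',onz(Kg,Vg,f(653,148),.015))
    Fp,Kp,Vp=load('w_pad.png'); print('collar',onz(Kp,Vp,((656-500)/3.3+335,(460-299)/3.3+160),.065))
E
python3 gate.py
```

```text
scale 0.9905998173496968 res mm [1.2 1.3 0.9 1.5 0.4 0.8 0.6 1.1 1.  0.5 1.6 1. ] yaw deg -19.36630867805091 park [ 0.47167616 -0.38692758] slot3 [ 0.52416277 -0.30997853]
grip [ 0.47459682 -0.38196047  0.14      ] in gate mm [1.10827586 5.65456743] plate corner crop [ 0.4194518  -0.40620844  0.06      ]
tip [0.4329657 0.0182152 0.114    ] s1 [0.43457967 0.01576795 0.089     ] plinth [0.43346119 0.01899576 0.015     ]
collar [0.48322855 0.30578565 0.065     ]
```

Checks agree: gate scale 0.99 with residuals ≤1.6 mm, and the grip lies 1 mm off the channel centreline, 6 mm from park. Gauge ≈(.433,.0185); collar ≈(.482,.305). Grasping.

```bash
python3 - <<'E'
from h import *
p=np.array([.4825,.3055]); t=np.arctan2(p[1],p[0])
hand.move_gripper(.085,40)
bot.reach([*p,.12],down(t)); bot.servo_line([*p,.041],velocity=.08)
hand.move_gripper(.05,40); o=get_obs(); print(o['gripper_width'],o['wrist_force'])
bot.servo_line([*p,.18],velocity=.12); o=get_obs(); print(o['gripper_width'],o['wrist_force'],o['time_s'],o['position'])
snap('wrist','w_hold.png')
g=np.array([.433,.0185]); 
bot.reach([*g,.19],down(np.arctan2(g[1],g[0])))
F,K,V=snap('wrist','w_hold2.png'); snap('scene','s_hold2.png'); o=get_obs(); print(o['time_s'],o['position'])
for z in(.19-.006+.03,): print('pred rim',proj(K,V,(*g,z)),'rim edge',[proj(K,V,(g[0]+dx,g[1]+dy,z)).round() for dx,dy in((.029,0),(-.029,0),(0,.029),(0,-.029))])
s=load('s_hold2.png')[0][150:270,280:410]; im=np.hstack([cv2.resize(F,(533,400)),np.zeros((400,260,3),np.uint8)]); im[:240,533:793]=cv2.resize(s,(260,240),interpolation=cv2.INTER_CUBIC)
cv2.imwrite('pics/c3.png',im[:,:,::-1])
E
```

```text
0.0549492945310951 [-2.49786385 -2.44383866 10.80518068]
0.054750370346073704 [-0.29306949 -0.20774208 -0.62430074] 7.725 [0.48202237 0.30519358 0.17916196]
9.0 [0.43362755 0.01940414 0.19000858]
pred rim [318.22123907 309.22233184] rim edge [array([383., 312.]), array([253., 307.]), array([321., 247.]), array([316., 365.])]
```

View pics/c3.png

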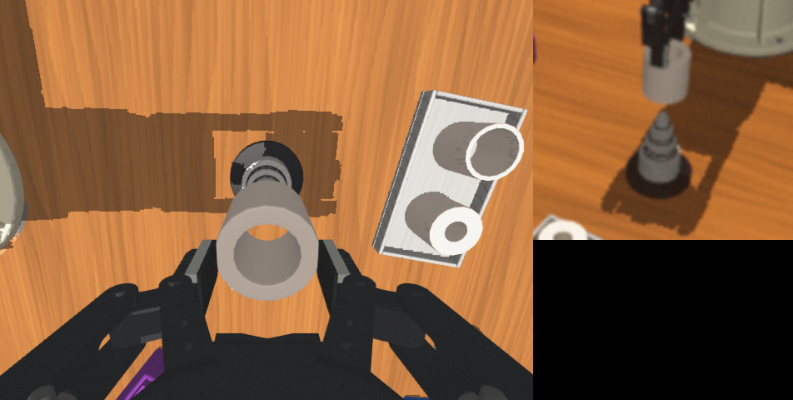

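The wrist view shows the collar held, rim centre ≈(267,252) at 0.83 scale, slightly smaller and higher in the image than predicted. The scene inset shows it upright above the gauge. I'll measure the rim in the hand, since the fit has only ~1.5 mm clearance.

```bash
python3 - <<'E'
from h import *
from scipy.optimize import least_squares
F,K,V=load('w_hold2.png'); hsv=cv2.cvtColor(F,cv2.COLOR_RGB2HSV)
reg=np.s_[236:370,250:395]
print('rim px',hsv[352,320],'wall',hsv[300,320],hsv[240,320])
hole=np.zeros(F.shape[:2],np.uint8); lo=(hsv[...,2]>140)&(hsv[...,1]<60); hole[reg]=lo[reg]*255
cs,h=cv2.findContours(hole,cv2.RETR_CCOMP,cv2.CHAIN_APPROX_NONE)
for c,hh in zip(cs,h[0]):
    if cv2.contourArea(c)>500: print(hh[3],cv2.contourArea(c),cv2.fitEllipse(c),cv2.boundingRect(c))
# tip and step in view, vs. collar
for z in(.015,.114): print(z,proj(K,V,(.433,.0185,z)))
im=cv2.resize(F[160:380,230:410],None,fx=2.7,fy=2.7,interpolation=cv2.INTER_CUBIC); cv2.imwrite('pics/c4.png',im[:,:,::-1])
Fs,Ks,Vs=load('s_hold2.png'); hs=cv2.cvtColor(Fs,cv2.COLOR_RGB2HSV)
print('scene col bottom pred', [proj(Ks,Vs,(.4336,.0194,z)).round(1) for z in(.154,.144,.114)])
E
```

```text
rim px [ 13  36 179] wall [ 12  33 138] [ 17  34 137]
-1 11107.5 ((320.54144287109375, 302.759765625), (114.55525207519531, 123.46768188476562), 90.48098754882812) (260, 245, 122, 116)
11 4645.0 ((320.639892578125, 304.4751892089844), (72.64469146728516, 81.49452209472656), 90.48172760009766) (280, 268, 83, 74)
0.015 [319.48210511 213.68161728]
0.114 [319.09874332 242.73042824]
scene col bottom pred [array([346. , 193.8]), array([345.8, 196.9]), array([345.2, 205.9])]
```

View pics/c4.png

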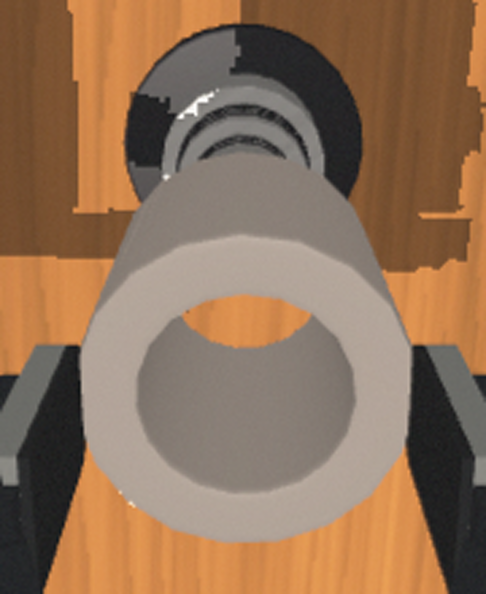

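The rim at the expected scale (2.26 px/mm) means no slip, and the bore is 36-like. The collar sits ~2 mm to +y of the commanded axis. I'll correct for this and lower while watching forces.

```bash
python3 - <<'E'
from h import *
F,K,V=load('w_hold2.png'); c=onz(K,V,(320.6,303.5),.214); print('collar',c,'plinth',onz(K,V,(320.2,212.5),.015))
tcp=np.array([.43363,.0194]); off=c[:2]-tcp; print('off',off)
g=np.array([.433,.0185]); xy=g-off*.8; print('cmd',xy)
bot.servo_line([*xy,.16],velocity=.08); bot.dwell(.3); f0=np.array(get_obs()['wrist_force']); print(f0,get_obs()['position'])
z=.16
while z>.055:
    z-=.003; bot.servo_line([*xy,z],velocity=.04); o=get_obs(); f=np.array(o['wrist_force'])-f0
    print(round(z,3),o['position'].round(4) if hasattr(o['position'],'round') else o['position'],f.round(1))
    if np.linalg.norm(f)>6: break
    l=f[:2]
    if np.linalg.norm(l)>1.5: xy=xy+.0006*l/np.linalg.norm(l)
print(o['time_s'])
snap('scene','s_low.png')
E
```

```text
collar [0.43393622 0.02136617 0.214     ] plinth [0.43367179 0.01974728 0.015     ]
off [0.00030622 0.00196617]
cmd [0.43275502 0.01692706]
[ 0.02627091 -0.10643727 -1.57101319] [0.43302302 0.01692918 0.16037675]
0.157 [0.4326 0.0169 0.1568] [-0.5  0.7  1.2]
0.154 [0.4326 0.0169 0.1538] [ 0.4 -0.3  0.6]
0.151 [0.4326 0.0169 0.1508] [0.7 0.9 0.7]
0.148 [0.4326 0.0169 0.1478] [ 0.7 -0.1  0.5]
0.145 [0.4326 0.0169 0.1448] [-0.   0.2 -0. ]
0.142 [0.4326 0.0169 0.1418] [ 0.3  0.2 -1.1]
0.139 [0.4326 0.0169 0.1388] [ 0.4 -0.1  0.2]
0.136 [0.4326 0.0169 0.1358] [-0.2 -0.3 -0.6]
0.133 [0.4326 0.0169 0.1328] [-0.5  0.3  0.5]
0.13 [0.4326 0.0169 0.1298] [ 0.1 -0.3  1.1]
0.127 [0.4326 0.0169 0.1268] [0.5 0.2 0.7]
0.124 [0.4326 0.0169 0.1238] [ 1.1  0.2 -0.5]
0.121 [0.4326 0.0169 0.1208] [-0.3 -0.7 -0.2]
0.118 [0.4326 0.0169 0.1178] [0.2 0.3 0.7]
0.115 [0.4326 0.0169 0.1148] [ 0.1 -0.6  0.5]
0.112 [0.4326 0.0169 0.1118] [0.3 0.3 0.4]
0.109 [0.4326 0.0169 0.1088] [0.2 1.2 0.6]
0.106 [0.4326 0.0169 0.1058] [-0.5  0.4  0.8]
0.103 [0.4338 0.017  0.104 ] [-2.6 -0.5 15.1]
14.575
```

It stopped at TCP .104, so the lower end is at ≈.068, which is step two (.067). This agrees with the bore seen, and the spares visibly have a thin and a thick wall. Relax, release, retreat, check.

```bash
python3 - <<'E'
from h import *
bot.servo_line([.43276,.01693,.1035],velocity=.04); print(get_obs()['wrist_force'])
hand.move_gripper(.085); o=get_obs(); print(o['wrist_force'],o['gripper_width'])
bot.servo_line([.43276,.01693,.26],velocity=.15)
g=np.array([.4327,.0185]);a=np.arctan2(g[1],g[0])
bot.reach([.373,.015,.30],down(a)); F,K,V=snap('wrist','w_g2.png'); Fs,Ks,Vs=snap('scene','s_g2.png')
a=cv2.resize(F[140:250,310:420],(400,400),interpolation=cv2.INTER_CUBIC); b=cv2.resize(Fs[180:260,305:385],(400,400),interpolation=cv2.INTER_CUBIC)
cv2.imwrite('pics/c5.png',np.hstack([a,b])[:,:,::-1])
print('pred rim z',[(z,((proj(K,V,(.433,.0185,z))-[310,140])*400/110).round(),((proj(Ks,Vs,(.433,.0185,z))-[305,180])*5).round()) for z in(.105,.127,.149,.067,.045)],get_obs()['time_s'])
E
```

```text
[ 0.37795485 -0.25423014  7.41482506]
[ 0.69177126 -0.04152354  0.3474929 ] 0.08534276130982264
pred rim z [(0.105, array([243., 248.]), array([199., 142.])), (0.127, array([255., 264.]), array([201., 109.])), (0.149, array([270., 282.]), array([204.,  76.])), (0.067, array([224., 225.]), array([196., 196.])), (0.045, array([214., 213.]), array([194., 227.]))] 16.975
```

View pics/c5.png

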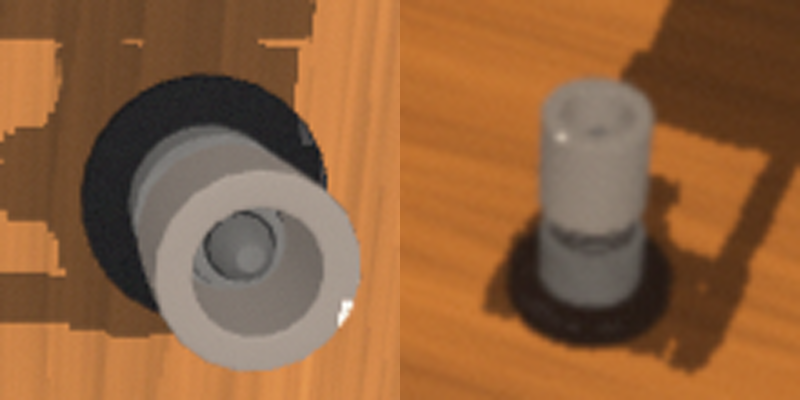

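The wrist and scene crops show the collar upright on the gauge. Its rim is at the height predicted for z≈.127 (step two), its lower end just above the triple line of step three, and it is released. So slot 2. Now the lever.

```bash
python3 - <<'E'
from h import *
from gate import G,grip,Rm,a,b
Ft,Kt,Vt=load('top0.png'); print('top grip',onz(Kt,Vt,(433.6,252),.14),grip)
t=np.arctan2(grip[1],grip[0]); p=grip[:2]
bot.reach([*p,.22],down(t)); bot.servo_line([*p,.12],velocity=.12)
hand.move_gripper(.015,30); bot.dwell(.2); o=get_obs(); f0=np.array(o['wrist_force']); print(o['gripper_width'],f0,o['position'],o['time_s'])
ok=True; cur=(Rm.T@(p-b)+a)*1e3
for w in((0,30),(24,30),(24,60),(0,60)):
    w=np.array(w,float); n=int(np.ceil(np.linalg.norm(w-cur)/6)); st=cur.copy()
    for i in range(1,n+1):
        q=st+(w-st)*i/n; bot.servo_line([*G(*q),.12],velocity=.05); o=get_obs(); f=np.array(o['wrist_force']); fl=Rm.T@f[:2]
        if np.linalg.norm(fl)>12: ok=False; print('STOP',q,fl); break
    act=(Rm.T@(np.array(o['position'][:2])-b)+a)*1e3
    print(w,'act',act.round(1),'f gate',fl.round(1),f[2].round(1),o['gripper_width'])
    if not ok: break
    cur=w
print(o['time_s'])
E
```

```text
top grip [ 0.47104456 -0.37712372  0.14      ] [ 0.47459682 -0.38196047  0.14      ]
0.02112137946238469 [-0.11113339  0.27958588  5.39458164] [ 0.47477173 -0.38205714  0.12032737] 20.3167
[ 0. 30.] act [ 0.5 30.9] f gate [0.4 0.2] 5.3 0.021194602094512287
[24. 30.] act [24.5 31. ] f gate [0.2 0.4] 5.5 0.021250700666377045
[24. 60.] act [24.1 61.1] f gate [-0.3  0. ] 5.7 0.021683938080675407
[ 0. 60.] act [-0.6 60.7] f gate [-0.5  0.5] 8.4 0.021365579090587436
25.0333
```

```bash
python3 - <<'E'
from h import *
from gate import G,Rm,a,b
hand.move_gripper(.085); p=G(0,60); bot.servo_line([*p,.26],velocity=.15)
s=np.array([.497,-.346]); az=np.arctan2(s[1],s[0]); r=np.hypot(*s)-.06
bot.reach([r*np.cos(az),r*np.sin(az),.30],down(az)); F,K,V=snap('wrist','w_end.png'); Ft,_,_=snap('top','top_end.png')
im=np.hstack([cv2.resize(F[110:280,295:435],(329,400),interpolation=cv2.INTER_CUBIC),cv2.resize(Ft[110:290,190:400],(467,400),interpolation=cv2.INTER_CUBIC)])
cv2.imwrite('pics/c6.png',im[:,:,::-1])
k=329/140
for n,q in(('slot2',(0,60)),('c3',(0,90)),('slot1',(24,30))): print(n,'grip top',((proj(K,V,(*G(*q),.14))-[295,110])*k).round(),'foot',((proj(K,V,(*G(*q),.06))-[295,110])*k).round())
print(get_obs()['time_s'])
E
```

```text
slot2 grip top [173. 227.] foot [152. 196.]
c3 grip top [156. 155.] foot [137. 138.]
slot1 grip top [246. 280.] foot [211. 240.]
27.2167
```

View pics/c6.png

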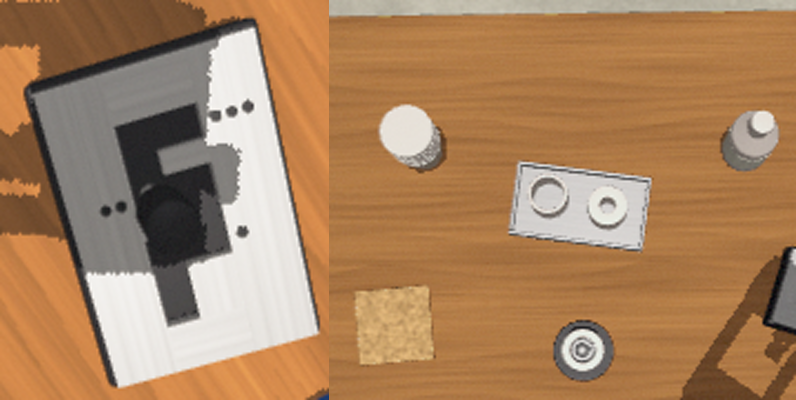

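The wrist crop shows the grip top at ≈(175,230), against (173,227) predicted for slot 2, beside the two pips, with the park end empty. The top crop shows the collar on the gauge, the pad empty, and the spares, cups and bottle unmoved.

```bash
python3 -c "
from h import *
hand_in()"
```

```text
the job is handed in; nothing more can be done
```

I gauged the collar, which stopped at step two, then moved the lever through the gate into slot 2, let go and handed in. The clock read about 27 s.

- **Collar:** I lowered it under force watch until it stopped firmly (15 N), with its lower end at about 68 mm; step two is at 67 mm. After I let go, the wrist and scene views showed it upright at that height. Its bore also looks like 36 mm, which agrees.
- **Lever:** it went through the gate with no wall force above the noise. The last wrist view puts the grip within about 1–2 mm of slot 2, beside the two pips, with the park end empty.
- **Bystanders:** the last top view shows the spare collars, cups and bottle where they were. That crop did not take in the limes, and I did not check them separately.
- **Disagreements:**
  - The gripper read 55 mm on the nominally 58 mm collar.
  - The top and wrist views differed by about 6 mm on the lever grip. I used the wrist view, and the grasp was clean.

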